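# Hold a try square in the corner of a freshly glued display riser

### The job

The upright of the little wooden display riser has just been glued on, still soft, and leans in over the base board. Pick up the standing try square, stand its foot on the base board and press it gently, without ramming, heel first into the corner about midway across the board, until its foot sits flat on the board and its blade and heel are against the upright, which is thereby pushed straight up. Touch the riser only with the square, leave the other things alone, and finish while still gripping the square and keeping it lightly pressed into the corner.

Things in the scene. Friction and masses are not known exactly. Their poses are not given: they have to be found in the camera images.
- square: Steel try square (0.24 to 0.39 kg, loose), standing. Foot: dark bar 120 (x) x 30 (y) x 16 high. Blade: flat bar rising at the foot's +x end, 40 (x = +20 to +60) x 10 thick (y), top 90 above the underside. Origin: centre of the underside; z up; x to the heel end, a flat face at x = +60 of foot and blade edge together. Grip the blade across its 10 mm
- heel (a point): The heel of the square: bottom of that flat end face, midway across, at x = +60, z = 0 of the square; axes as the square's
- riser: Display riser, fixed to the table. Base board 200 (x) x 130 (y) mm, 18 thick, on two battens, its top 30 above the table; at its +x end stands the upright. Origin: centre of the underside, on the table; x points towards the upright, z up
- upright_top (a point): Top edge of the inner face (the one that looks along the riser's -x) of the riser's upright board, midway across. The upright is 18 thick (x) x 90 wide (y) x 60 high and stands on the base board
- corner (a point): The corner: line where the upright's inner face meets the top of the base board, midway across; 70 along x and 30 above the riser's origin; axes as the riser's. The square's heel belongs here
- upright (a joint): Lean of the upright (rad) about the corner line: 0 = straight up, positive = leaning in over the base board (starts at 0.07 to 0.13). The wet glue resists: pushing it straight takes about 4 N at its top edge, and it creeps back in when let go. It can also be pushed too far, to -0.10
- tape_roll: bystander: roll of tape lying flat, 104 across, 24 high; origin at the centre of its underside
- finished_candle: bystander: candle jar with gold lid, 72 across, 90 high; origin at the centre of its underside
- dropper: bystander: dropper bottle, 33 across, 104 high; origin at the centre of its underside
- spatula: bystander: black scraper lying flat, 45 x 192 x 10; origin at the centre of its underside
Mind the look-alikes: they are no part of the job. Of the things that look like the square, take the one that is nearest to the robot's base at the start.

How it is judged:
By the outcome, as a careful person would: the job done as asked, in the order asked, and still so for the second after the job is handed in, while the arm keeps its last pose, push and grip.
It also fails if it takes over 59 s, if anything falls off the work surface, if the arm or the gripper's body presses on something with over 40 N, if the wrist force passes 120 N, or if a joint passes its speed limit or range.

### The arm

A 6-joint arm with a two-finger parallel gripper is mounted at the origin on a cart in front of the work surface, level with it; the furniture and walls round the work are solid. World frame = base frame: x ahead of the robot, y to its left, z up, the work surface at z = 0. Lengths are in m, angles in rad, forces in N, time in s.
With the tool pointing down it reaches from about 0.425 to 0.95 m from the base axis. Payload 3.5 kg.
Tool frame: the origin (TCP) lies on the centre line of the jaws, within the pads' length; the fingertips stand 17 mm ahead of it and the grasp point (between the pads) lies 2 mm behind it; z points along the fingers, y is the line along which they close (so a half turn about z gives the same grasp; the last joint's range is limited). The gripper opens to 85 mm and grips with 20 to 120 N. Pads are 22 mm wide; open, the fingers measure 114 mm over their backs; the gripper's body (76 mm by 85 mm) begins 54 mm behind the grasp point. The pads swing forward as they close: fully open they stand 13 mm farther back than shut.
Start: joints at [-1.398, 0.286, 1.577, -0, 1.279, -0.15], TCP at [0.214, -0.64, 0.248] pointing down, gripper open.
Joint ranges: [-2.77, 2.77], [-0.9, 2.22], [0.21, 2.48], [-1.53, 4.67], [0.24, 2.81], [-2.84, 2.84]. Speed limits (rad/s): [2.79, 2.79, 3.14, 3.14, 3.14, 3.14].

### API

Orientations are given as a unit quaternion [x, y, z, w].
In Python, from plant import ctrl gives the robot as it stands. The module is installed in compiled form; this text tells all that it offers.
- The arm moves only by the tool drive_tool, never from a script. Its argument "moves" is a list of rows, each a list of 3 entries, a list of its own where there are three numbers: the turn, a rotation vector about the tool's x, y, z in rad, then the shift along the tool's x, y, z in m, then the finger opening in m, from 0 to 0.0854. A call has 1 to 5 rows; each row shifts and turns the commanded pose from where the row before left it, along the tool's axes as they then stand; what a row does not reach is not made up. A row lasts 1/8 s, in which the tool goes at most 62.5 mm and 10.7 degrees, less where a joint would pass 70% of its speed; a pose out of reach is approached as far as the arm can. A call with a gripper value outside its range is refused whole. The fingers move at their own pace and stop on an object; "grip_force" is the grip in N (left out, the last holds). Time passes only in rows, so rows that do not move let the fingers close. It gives the time, the measured TCP pose, the force, the opening and the grip force at its end, in the units of the state.
- ctrl.get_state(): the state, without advancing time (a new reading comes with each control period).
- ctrl.read_camera(name): name is "scene" or "top" or "wrist"; returns a dict with "image" (384x512x3 uint8, red, green, blue), "fx", "fy", "cx", "cy" (pixels), "R" (3x3) and "t" (3): a world point X has camera coordinates R X + t. Camera axes: x right, y down, z forward; pixel columns grow to the right and rows downward; lengths in m; the calibration is good to about 2 mm. A picture is of the moment at which its call begins. There is no depth.
- ctrl.sign_off(): hands the job in; it is judged then, once.
The state is a dict: "time": time; "qpos": joint angles; "dq": joint speeds; "joint_efforts": joint torques, N m; "eef_pos": TCP position; "tcp_rot": TCP orientation; "contact_force": force on the tool from outside, world axes, zero at the start; "wrist_torque": the same for the moment, N m; "opening": opening from 0.0 (shut) to 1.0 (fully open); "finger_force": force on a finger pad.
Only numpy, scipy, OpenCV 4.12 (cv2) and the standard library are available. Lean on these libraries where they do the work, as an engineer would, in place of code of your own. Each camera call takes 0.05 s, during which the arm holds its last target. There are 200 camera calls.

## Working session

There is one attempt and no reset: what is moved stays moved. The work goes in short steps, Python scripts to look and compute and a tool call to move; the robot and the scene stay as the last step left them, time stands still between calls to the robot, and variables do not carry over. Pictures are saved under pics/ and viewed, at most 10 in all, crops included, and the job is handed in when it is done.

Besides the shell and the picture viewer there is one more tool, called after "Emit:" by a JSON object that holds its "fn" and its "kwargs". drive_tool: Moves the arm, as the interface text tells. Its arguments: {"type":"object","properties":{"moves":{"type":"array","items":{"type":"array"}},"grip_force":{"type":"number"}},"required":["moves"]}

```bash
mkdir -p pics; cat > h.py <<'E'
import numpy as np, cv2
from plant import ctrl
from scipy.spatial.transform import Rotation as Ro
def cam(n,f=None):
    c=ctrl.read_camera(n); c["R"]=np.array(c["R"]); c["t"]=np.array(c["t"])
    if f: cv2.imwrite("pics/"+f,c["image"][:,:,::-1])
    return c
def ray(c,u,v):
    d=c["R"].T@np.array([(u-c["cx"])/c["fx"],(v-c["cy"])/c["fy"],1]); return -c["R"].T@c["t"],d
def onz(c,u,v,z):
    o,d=ray(c,u,v); return o+d*(z-o[2])/d[2]
def proj(c,X):
    p=c["R"]@np.array(X)+c["t"]; return np.array([c["fx"]*p[0]/p[2]+c["cx"],c["fy"]*p[1]/p[2]+c["cy"]])
def tri(c1,p1,c2,p2):
    P=[np.diag([1,1,1])@np.array([[c["fx"],0,c["cx"]],[0,c["fy"],c["cy"]],[0,0,1]])@np.c_[c["R"],c["t"]] for c in(c1,c2)]
    X=cv2.triangulatePoints(P[0],P[1],np.array(p1,float),np.array(p2,float))[:,0]; return X[:3]/X[3]
E
python3 - <<'E'
from h import *
a=cam("scene"); b=cam("top")
cv2.imwrite("pics/scene.png",a["image"][:,:,::-1]);cv2.imwrite("pics/top.png",b["image"][:,:,::-1])
for c in(a,b): print(-c["R"].T@c["t"],c["R"].T[:,2],c["fx"])
s=ctrl.get_state();print(s)
E
```

```text
[-0.5098092   0.7895477   0.74772393] [ 0.73361282 -0.498998   -0.46131685] 377.54951092906447
[0.41714809 0.08744286 1.59706227] [ 0.07279572  0.01822259 -0.99718039] 467.4284419780709
{'time': 0.1, 'qpos': array([-1.39798965e+00,  2.87124902e-01,  1.57803789e+00,  1.02486404e-05,
        1.27859945e+00, -1.49990737e-01]), 'dq': array([-0.00020256, -0.00386266, -0.00214827, -0.00024475, -0.00017389,
       -0.0003536 ]), 'joint_efforts': array([ 8.96290112e-04, -4.07296371e+01, -2.93699580e+01, -1.37022371e-04,
        3.43314285e-03, -1.11536945e-06]), 'eef_pos': array([ 0.21406284, -0.63956769,  0.24704962]), 'tcp_rot': array([ 9.87003136e-01,  1.60697333e-01, -7.46983913e-06, -1.08477990e-03]), 'contact_force': array([-0.16899999, -0.45406182,  0.19765054]), 'wrist_torque': array([-0.02982829, -0.00529182, -0.00421783]), 'finger_force': 0.0, 'opening': 0.999395312193674}
```

View pics/scene.png

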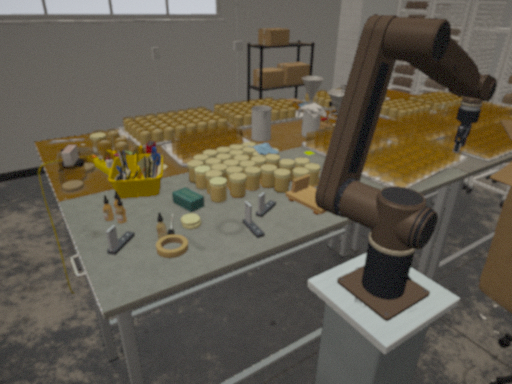

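View pics/top.png

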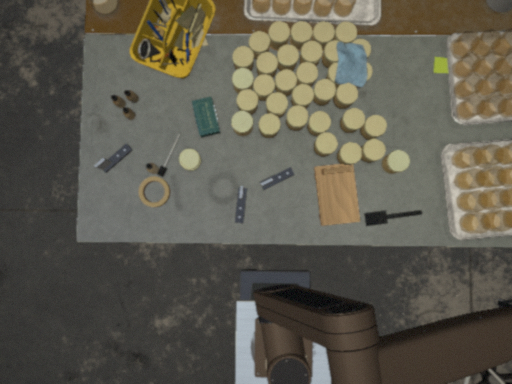

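The scene view shows three try squares, at scene (253,222), (265,205) and (120,240), which are top (241,205), (277,178) and (113,158). The riser is at scene (308,197) / top (337,195), with its upright on the far edge at the top of the picture. I'll compare distances to the base and check with a crop.

```bash
python3 - <<'E'
from h import *
b=cam("top");a=cam("scene")
for n,p in dict(A=(241,205),B=(277,178),C=(113,158)).items():
    X=onz(b,*p,.01);print(n,X,np.hypot(*X[:2]))
print("riser corners",[onz(b,*p,.03)[:2].round(3) for p in((316,166),(355,165),(359,222),(321,225))], onz(b,389,216,0), onz(b,153,191,0))
c1=cv2.resize(b["image"][145:240,225:375],None,fx=5,fy=5,interpolation=cv2.INTER_CUBIC)
cv2.imwrite("pics/ctop.png",c1[:,:,::-1])
c2=cv2.resize(a["image"][165:245,230:350],None,fx=6,fy=6,interpolation=cv2.INTER_CUBIC)
cv2.imwrite("pics/cscene.png",c2[:,:,::-1])
E
```

```text
A [0.47347756 0.14697126 0.01      ] 0.495763606630699
B [0.56695953 0.02560675 0.01      ] 0.5675374988186336
C [0.629619   0.58959867 0.01      ] 0.8625814026038109
riser corners [array([ 0.607, -0.104]), array([ 0.612, -0.235]), array([ 0.421, -0.248]), array([ 0.409, -0.122])] [ 0.44271444 -0.35567875  0.        ] [0.51820472 0.45061829 0.        ]
```

View pics/ctop.png

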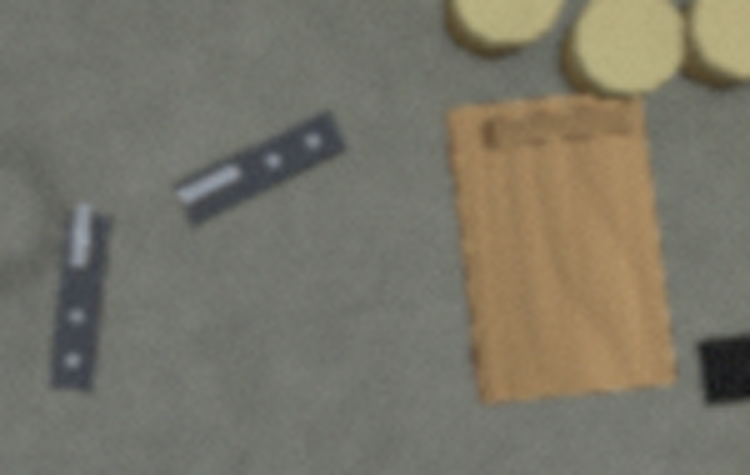

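View pics/cscene.png

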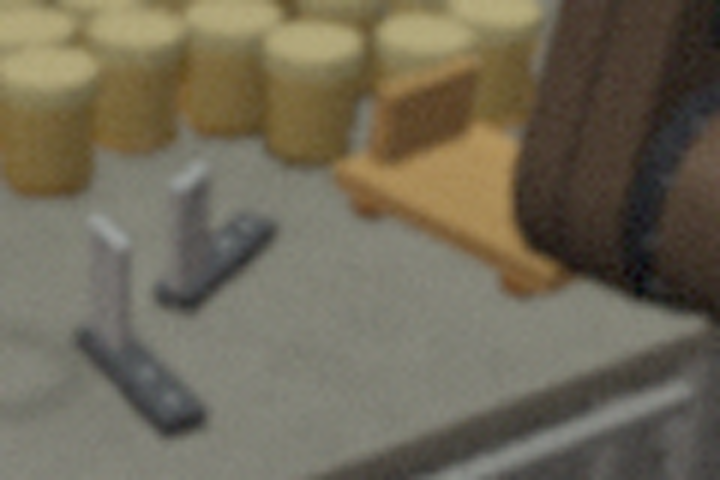

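The closeup confirms square A, at top (241,205), is nearest to the base: 0.50 m against 0.57 and 0.86. Its heel and blade point away from the robot, and the riser's upright is at the riser's far end. Next I measure both poses.

```bash
cat > meas.py <<'E'
from h import *
def rect(m,off=(0,0)):
    m=cv2.morphologyEx(m.astype(np.uint8),cv2.MORPH_OPEN,np.ones((2,2)))
    cs,_=cv2.findContours(m,cv2.RETR_EXTERNAL,cv2.CHAIN_APPROX_NONE); k=max(cs,key=cv2.contourArea)
    return cv2.boxPoints(cv2.minAreaRect(k))+np.array(off),cv2.contourArea(k)
if __name__=="__main__":
    b=cam("top"); im=b["image"].astype(int); g=im.mean(2)
    sub=im[180:228,228:256]; g=sub.mean(2); print("bg",np.median(g), "min",g.min())
    r,a=rect(g<np.median(g)-18,(228,180)); print("foot px",r.round(1).tolist(),a)
    print([onz(b,*p,.016)[:2].round(3).tolist() for p in r])
    sub=im[155:232,305:366]; 
    r,a=rect((sub[:,:,0]-sub[:,:,2]>45),(305,155)); print("riser",r.round(1).tolist(),a)
    print([onz(b,*p,.03)[:2].round(3).tolist() for p in r])
E
python3 meas.py
```

```text
bg 110.33333333333333 min 66.0
foot px [[235.4, 222.9], [237.4, 188.5], [247.5, 189.0], [245.6, 223.5]] 227.5
[[0.413, 0.165], [0.529, 0.16], [0.528, 0.125], [0.411, 0.13]]
riser [[314.7, 167.5], [353.3, 162.7], [360.7, 221.8], [322.1, 226.6]] 2178.5
[[0.602, -0.1], [0.62, -0.23], [0.422, -0.253], [0.404, -0.125]]
```

Emit:
{"fn": "drive_tool", "kwargs": {"moves": [[[0, 0, 0.18], [0, 0, 0], 0.0854], [[0, 0, 0.18], [0, 0, 0], 0.0854], [[0, 0, 0], [0.05, -0.03, 0], 0.0854], [[0, 0, 0], [0.05, -0.03, 0], 0.0854], [[0, 0, 0], [0.05, -0.03, 0], 0.0854]]}}

```text
time: 0.88
eef_pos: [0.3686, -0.5549, 0.2482]
tcp_rot: [1.0, -0.019, 0.0, -0.0]
contact_force: [-0.4, -0.9, 1.0]
opening: 1.002
finger_force: 0.0
```

Emit:
{"fn": "drive_tool", "kwargs": {"moves": [[[0, 0, 0], [0.04, -0.045, 0], 0.0854], [[0, 0, 0], [0.04, -0.045, 0], 0.0854], [[0, 0, 0], [0, -0.06, 0], 0.0854], [[0, 0, 0], [0, -0.06, 0], 0.0854], [[0, 0, 0], [0, -0.06, 0], 0.0854]]}}

```text
time: 1.5
eef_pos: [0.4573, -0.2869, 0.2482]
tcp_rot: [1.0, -0.019, 0.0, -0.0]
contact_force: [0.6, -0.1, 0.5]
opening: 0.997
finger_force: 0.0
```

Emit:
{"fn": "drive_tool", "kwargs": {"moves": [[[0, 0, 0], [0, -0.06, 0], 0.0854], [[0, 0, 0], [0, -0.06, 0], 0.0854], [[0, 0, 0], [0, -0.06, 0], 0.0854], [[0, 0, 0], [0, -0.06, 0], 0.0854], [[0, 0, 0], [0, 0, 0], 0.0854]]}}

```text
time: 2.12
eef_pos: [0.4659, -0.0456, 0.2483]
tcp_rot: [1.0, -0.015, 0.0, -0.0]
contact_force: [0.3, -0.3, -0.7]
opening: 1.002
finger_force: 0.0
```

Emit:
{"fn": "drive_tool", "kwargs": {"moves": [[[0, 0, 0], [0.005, -0.05, 0], 0.0854], [[0, 0, 0], [0.005, -0.05, 0], 0.0854], [[0, 0, 0], [0.012, -0.05, 0], 0.0854], [[0, 0, 0], [0.012, -0.04, 0], 0.0854], [[0, 0, 0], [0, 0, 0], 0.0854]]}}

```text
time: 2.75
eef_pos: [0.5081, 0.1406, 0.2482]
tcp_rot: [1.0, -0.017, -0.0, 0.0]
contact_force: [0.2, 0.2, -0.0]
opening: 0.997
finger_force: 0.0
```

```bash
python3 - <<'E'
from h import *
s=ctrl.get_state();print(s["eef_pos"])
c=cam("wrist","w1.png");print(-c["R"].T@c["t"],c["R"].T[:,2])
print(proj(c,[.51,.143,.09]),proj(c,[.41,.146,.016]))
E
```

```text
[0.50807883 0.14058349 0.24822099]
[0.58807336 0.13726903 0.37349586] [-0.3116224   0.01008751 -0.95015247]
[252.75163644 178.46642853] [253.82154779 238.42280072]
```

View pics/w1.png

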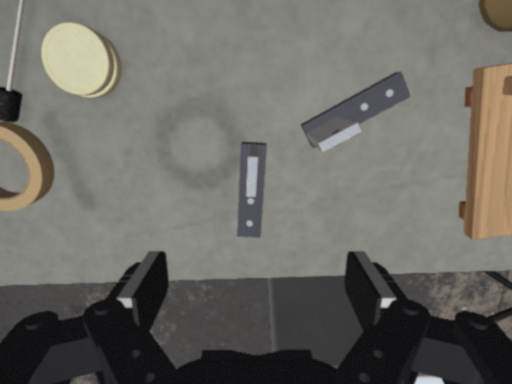

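The wrist view shows the square's foot from (254,143) at the heel to (249,236.5) at the tail, with the blade top between (252,157) and (251,196). The fingers straddle it, at lower left and lower right.

```bash
python3 - <<'E'
from h import *
c=cam("wrist");im=c["image"].astype(int)
h=onz(c,254,143,.016);t=onz(c,249,236.5,.016);print(h,t,np.hypot(*(h-t)[:2]),np.arctan2(h[1]-t[1],h[0]-t[0]))
print(onz(c,252.5,157,.09),onz(c,251.2,196,.09))
sub=im[130:245,225:280]; 
from meas import rect
v=sub.max(2); r,a=rect(v<95,(225,130));print(r.round(1).tolist(),[onz(c,*p,.016)[:2].round(4).tolist() for p in r])
r,a=rect(v>165,(225,130));print(r.round(1).tolist(),[onz(c,*p,.09)[:2].round(4).tolist() for p in r])
E
```

```text
[0.53166418 0.14020663 0.016     ] [0.41251366 0.15091648 0.016     ] 0.1196308711217779 -0.0896441555366626
[0.53031809 0.14122257 0.09      ] [0.49205086 0.14392763 0.09      ]
[[237.8, 236.4], [241.0, 141.8], [265.3, 142.6], [262.0, 237.2]] [[0.4132, 0.1652], [0.5336, 0.1551], [0.5316, 0.1271], [0.4109, 0.1343]]
[[245.8, 195.9], [247.9, 157.7], [256.5, 158.1], [254.4, 196.4]] [[0.4923, 0.1492], [0.5298, 0.1455], [0.5291, 0.1375], [0.4915, 0.1409]]
```

Emit:
{"fn": "drive_tool", "kwargs": {"moves": [[[0, 0, 0.04], [0.001, -0.0025, 0], 0.05], [[0, 0, 0], [0, 0, 0.05], 0.05], [[0, 0, 0], [0, 0, 0.05], 0.05], [[0, 0, 0], [0, 0, 0.05], 0.05], [[0, 0, 0], [0, 0, 0.03], 0.05]]}}

```text
time: 3.48
eef_pos: [0.5069, 0.1399, 0.0656]
tcp_rot: [0.999, -0.04, -0.002, 0.0]
contact_force: [0.1, 0.6, -0.7]
opening: 0.584
finger_force: 0.0
```

Emit:
{"fn": "drive_tool", "kwargs": {"moves": [[[0, 0, 0], [0, 0, 0.016], 0.05], [[0, 0, 0], [0, 0, 0], 0.03], [[0, 0, 0], [0, 0, 0], 0.0], [[0, 0, 0], [0, 0, 0], 0.0], [[0, 0, 0], [0, 0, 0], 0.0]], "grip_force": 60}}

```text
time: 4.1
eef_pos: [0.5096, 0.142, 0.0537]
tcp_rot: [0.999, -0.038, 0.001, -0.0]
contact_force: [0.9, -0.8, 1.9]
opening: 0.112
finger_force: 62.2
```

Emit:
{"fn": "drive_tool", "kwargs": {"moves": [[[0, 0, 0], [0, 0, 0], 0.0], [[0, 0, 0], [0, 0, 0], 0.0], [[0, 0, 0], [0, 0, 0], 0.0]]}}

```text
time: 4.47
eef_pos: [0.5096, 0.1421, 0.0537]
tcp_rot: [0.999, -0.038, 0.001, -0.0]
contact_force: [1.6, 0.1, 5.8]
opening: 0.111
finger_force: 62.9
```

Emit:
{"fn": "drive_tool", "kwargs": {"moves": [[[0, 0, 0], [0, 0, -0.01], 0.0], [[0, 0, 0], [0, 0, -0.03], 0.0], [[0, 0, 0], [0, 0, -0.05], 0.0], [[0, 0, 0], [0, 0, -0.05], 0.0], [[0, 0, 0], [0, 0, 0], 0.0]], "grip_force": 80}}

```text
time: 5.1
eef_pos: [0.5106, 0.1424, 0.197]
tcp_rot: [0.999, -0.039, 0.004, -0.001]
contact_force: [0.2, 0.7, -2.8]
opening: 0.108
finger_force: 78.4
```

```bash
python3 - <<'E'
from h import *
s=ctrl.get_state();print(s["eef_pos"],s["tcp_rot"],s["contact_force"],s["wrist_torque"],s["opening"])
c=cam("wrist","w2.png")
# expected heel/tail of foot top if untilted
R=Ro.from_quat(s["tcp_rot"]).as_matrix();p=s["eef_pos"]
for x in(60,-60): print(proj(c,p+R@np.array([(x-38.5)/1000,0,.0537-.016])))
for x in(60,20): print(proj(c,p+R@np.array([(x-38.5)/1000,0,.0537-.09])))
E
```

```text
[0.51062233 0.14236006 0.19695555] [ 9.99247906e-01 -3.85249448e-02  4.36195720e-03 -6.51534319e-04] [ 0.23887815  0.68876727 -2.84483465] [ 0.01043093 -0.06168031 -0.01412296] 0.1080075270004025
[254.98008287 201.86343311]
[254.84009561 367.32015253]
[254.20030647 276.93491545]
[254.19942233 369.52748661]
```

View pics/w2.png

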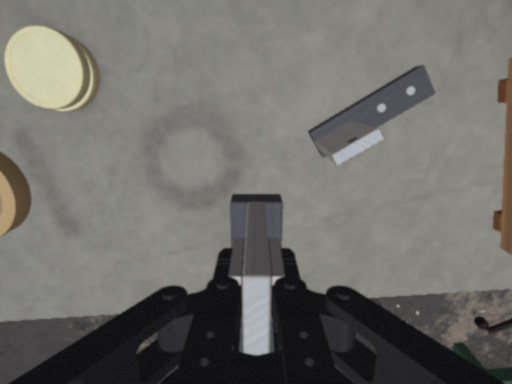

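The square is held straight in the jaws, with the heel at (256,202) and the blade top edge at (257,276), as predicted. Now I carry it over the board.

Emit:
{"fn": "drive_tool", "kwargs": {"moves": [[[0, 0, -0.1], [0, 0, 0], 0.0], [[0, 0, -0.097], [0, 0, 0], 0.0], [[0, 0, 0], [0, 0.04, 0], 0.0], [[0, 0, 0], [0, 0.05, 0], 0.0], [[0, 0, 0], [0, 0.05, 0], 0.0]]}}

```text
time: 5.78
eef_pos: [0.5231, 0.0023, 0.1889]
tcp_rot: [0.998, 0.06, -0.003, -0.001]
contact_force: [1.0, 0.6, -2.7]
opening: 0.104
finger_force: 78.6
```

Emit:
{"fn": "drive_tool", "kwargs": {"moves": [[[0, 0, 0], [-0.009, 0.05, 0], 0.0], [[0, 0, 0], [-0.009, 0.05, 0], 0.0], [[0, 0, 0], [0, 0.05, 0], 0.0], [[0, 0, 0], [0, 0.027, 0], 0.0], [[0, 0, 0], [0, 0, 0], 0.0]]}}

```text
time: 6.4
eef_pos: [0.5268, -0.1758, 0.189]
tcp_rot: [0.998, 0.058, -0.003, -0.002]
contact_force: [-0.5, 0.3, -2.5]
opening: 0.106
finger_force: 78.7
```

```bash
python3 - <<'E'
from h import *
s=ctrl.get_state();print(s["eef_pos"],s["tcp_rot"],s["contact_force"])
c=cam("wrist","w3.png")
print("corner est",proj(c,[.5815,-.1686,.03]))
E
```

```text
[ 0.52678306 -0.17580813  0.18901618] [ 0.99829598  0.05827507 -0.0025133  -0.00168603] [-0.4578607   0.33402531 -2.50400389]
corner est [255.20751628 120.16660858]
```

View pics/w3.png

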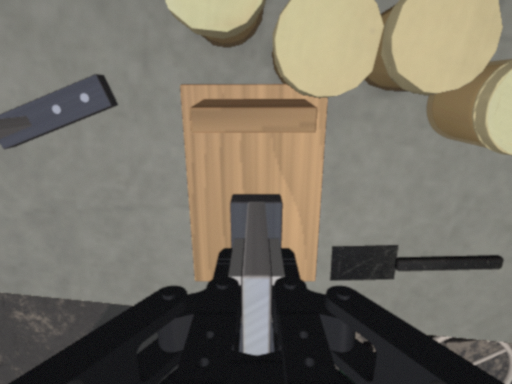

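The wrist view shows the riser straight ahead. The board's far-left corner is at (181,85), its left edge ends at (195,280), and its right edge runs from (326,98) to (316,280). The upright's inner top edge runs from (190,133) to (317,132), and the square's foot hovers at (256,196).

```bash
python3 - <<'E'
from h import *
c=cam("wrist");im=c["image"].astype(int)
m=((im[:,:,0]-im[:,:,2]>30)&(im[:,:,0]<215))
def span(r):
    k=np.where(m[r,170:335])[0]+170; return k.min(),k.max()+1
L=[];Rr=[]
for r in(145,155,165,175,185): 
    a,b=span(r);L.append(onz(c,a,r+.5,.03)[:2]);Rr.append(onz(c,b,r+.5,.03)[:2])
L=np.array(L);Rr=np.array(Rr);print("width",np.linalg.norm(L-Rr,axis=1))
d=[v/np.linalg.norm(v) for v in(L[0]-L[-1],Rr[0]-Rr[-1])]; print("yaws",[np.arctan2(*v[::-1]) for v in d])
far=[np.where(m[60:140,u])[0].min()+60 for u in(188,200,220,240)];print(far)
F=[onz(c,u,v,.03)[:2] for u,v in zip((188,200,220,240),far)]
f=F[-1]-F[0];yw=np.arctan2(-f[0]*-1,-f[1]) if 0 else np.arctan2(f[0],-f[1]);print("far yaw",yw)
s=ctrl.get_state();y=np.mean([np.arctan2(*v[::-1]) for v in d]+[yw]);ex=np.array([np.cos(y),np.sin(y)]);ey=np.array([-ex[1],ex[0]])
mid=(L.mean(0)+Rr.mean(0))/2
C=ey*(mid@ey)+ex*(np.mean([p@ex for p in F])-.03);print("yaw",y,"corner",C)
t=onz(c,253.5,132.5,.0896)[:2];print("top edge rel corner",(t-C)@ex,(t-C)@ey)
R=Ro.from_quat(s["tcp_rot"]).as_matrix();print("tool yaw",np.arctan2(R[1,0],R[0,0]),"tilt z of toolx",R[2,0],"tooly",R[2,1])
H=s["eef_pos"]+R@np.array([.0215,0,.0537]);print("heel",H,"heel->corner in riser axes",(C-H[:2])@ex,(C-H[:2])@ey,.03-H[2])
E
```

```text
width [0.1293047  0.13064749 0.13013247 0.12960654 0.13003065]
yaws [np.float64(0.12271649428164208), np.float64(0.14153340423129387)]
[np.int64(84), np.int64(84), np.int64(84), np.int64(84)]
far yaw 0.11970632576352946
yaw 0.12798540809215514 corner [ 0.58252566 -0.16747708]
top edge rel corner -0.004352615443456065 0.0012353927519930957
tool yaw 0.11913946032080505 tilt z of toolx -0.004173969640192495 tooly -0.0037966763906901084
heel [ 0.54805658 -0.17115645  0.13582146] heel->corner in riser axes 0.03465677668219037 -0.0007502278366317653 -0.10582145964701159
```

Emit:
{"fn": "drive_tool", "kwargs": {"moves": [[[0, 0, -0.004], [0, 0, 0.03], 0.0], [[0, 0, 0], [0, 0, 0.04], 0.0], [[0, 0, 0], [0, 0, 0.022], 0.0], [[0, 0, 0], [0, 0, 0.006], 0.0], [[0, 0, 0], [0, 0, 0.001], 0.0]]}}

```text
time: 7.12
eef_pos: [0.5284, -0.174, 0.0932]
tcp_rot: [0.998, 0.062, -0.0, -0.0]
contact_force: [0.4, -0.4, -2.6]
opening: 0.104
finger_force: 78.6
```

Emit:
{"fn": "drive_tool", "kwargs": {"moves": [[[0, 0, 0], [0, 0, 0.001], 0.0], [[0, 0, 0], [0, 0, 0.001], 0.0], [[0, 0, 0], [0, 0, 0.001], 0.0], [[0, 0, 0], [0, 0, 0], 0.0]]}}

```text
time: 7.62
eef_pos: [0.5285, -0.175, 0.0905]
tcp_rot: [0.998, 0.062, 0.0, 0.0]
contact_force: [-0.2, 1.5, -2.8]
opening: 0.102
finger_force: 78.6
```

Emit:
{"fn": "drive_tool", "kwargs": {"moves": [[[0, 0, 0], [0, 0, 0.002], 0.0], [[0, 0, 0], [0, 0, 0.002], 0.0], [[0, 0, 0], [0, 0, 0.001], 0.0], [[0, 0, 0], [0, 0, 0], 0.0]]}}

```text
time: 8.12
eef_pos: [0.5284, -0.1749, 0.0851]
tcp_rot: [0.998, 0.062, -0.0, -0.0]
contact_force: [-0.3, 0.1, -2.5]
opening: 0.108
finger_force: 78.6
```

Emit:
{"fn": "drive_tool", "kwargs": {"moves": [[[0, 0, 0], [0, 0, 0.001], 0.0], [[0, 0, 0], [0, 0, 0.0005], 0.0], [[0, 0, 0], [0, 0, 0], 0.0]]}}

```text
time: 8.5
eef_pos: [0.5284, -0.1749, 0.0838]
tcp_rot: [0.998, 0.062, -0.0, -0.0]
contact_force: [-0.9, 0.2, -2.9]
opening: 0.109
finger_force: 78.7
```

Emit:
{"fn": "drive_tool", "kwargs": {"moves": [[[0, 0, 0], [0, 0, 0.0005], 0.0], [[0, 0, 0], [0, 0, 0.0005], 0.0], [[0, 0, 0], [0, 0, 0], 0.0]]}}

```text
time: 8.88
eef_pos: [0.5286, -0.1749, 0.0837]
tcp_rot: [0.998, 0.062, -0.0, -0.0]
contact_force: [-2.7, 1.6, 4.7]
opening: 0.105
finger_force: 79.8
```

```bash
python3 - <<'E'
from h import *
s=ctrl.get_state();print(s["eef_pos"],s["tcp_rot"],s["contact_force"],s["wrist_torque"])
c=cam("scene");cv2.imwrite("pics/s4.png",cv2.resize(c["image"][170:225,270:350],None,fx=8,fy=8,interpolation=cv2.INTER_CUBIC)[:,:,::-1])
E
```

```text
[ 0.52859197 -0.17491583  0.08370992] [ 9.98080469e-01  6.19303590e-02 -8.52986169e-05 -2.59707088e-05] [-2.68227392  1.63391299  4.69514003] [0.22175987 0.4966991  0.01318346]
```

View pics/s4.png

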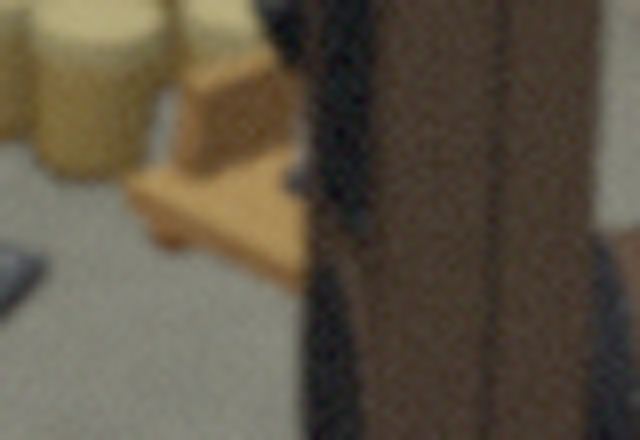

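The riser is at upper left of the crop, upright at (235,110). The square's heel is just visible at (300,175), standing on the board with about 7 N contact. Now I slide it in slowly.

Emit:
{"fn": "drive_tool", "kwargs": {"moves": [[[0, 0, 0], [0.003, -0.0003, 0], 0.0], [[0, 0, 0], [0.004, -0.0004, 0], 0.0], [[0, 0, 0], [0.004, 0, 0], 0.0], [[0, 0, 0], [0.004, 0, 0], 0.0], [[0, 0, 0], [0.004, 0, 0], 0.0]]}}

```text
time: 9.55
eef_pos: [0.5475, -0.1725, 0.0837]
tcp_rot: [0.998, 0.062, -0.0, 0.001]
contact_force: [-10.0, -0.8, 7.6]
opening: 0.103
finger_force: 80.5
```

Emit:
{"fn": "drive_tool", "kwargs": {"moves": [[[0, 0, 0], [0.002, 0, 0], 0.0], [[0, 0, 0], [0.001, 0, 0], 0.0], [[0, 0, 0], [0.001, 0, 0], 0.0], [[0, 0, 0], [0.001, 0, 0], 0.0], [[0, 0, 0], [0.001, 0, 0], 0.0]]}}

```text
time: 10.18
eef_pos: [0.553, -0.1718, 0.0837]
tcp_rot: [0.998, 0.062, -0.001, 0.001]
contact_force: [-2.5, -1.2, 6.5]
opening: 0.104
finger_force: 79.9
```

Emit:
{"fn": "drive_tool", "kwargs": {"moves": [[[0, 0, 0], [0.001, 0, 0], 0.0], [[0, 0, 0], [0.001, 0, 0], 0.0], [[0, 0, 0], [0.001, 0, 0], 0.0]]}}

```text
time: 10.55
eef_pos: [0.5561, -0.1714, 0.0837]
tcp_rot: [0.998, 0.062, -0.001, 0.001]
contact_force: [-7.3, -1.2, 9.2]
opening: 0.105
finger_force: 80.4
```

Emit:
{"fn": "drive_tool", "kwargs": {"moves": [[[0, 0, 0], [0.001, 0, 0], 0.0], [[0, 0, 0], [0.001, 0, 0], 0.0]]}}

```text
time: 10.8
eef_pos: [0.5573, -0.1713, 0.0838]
tcp_rot: [0.998, 0.062, -0.002, 0.001]
contact_force: [-9.5, -1.2, 10.1]
opening: 0.105
finger_force: 80.7
```

```bash
python3 - <<'E'
from h import *
s=ctrl.get_state();print(s["eef_pos"],s["tcp_rot"],s["contact_force"],s["wrist_torque"])
R=Ro.from_quat(s["tcp_rot"]).as_matrix();H=s["eef_pos"]+R@[.0215,0,.0537];C=np.array([.5825,-.1675,.03]);ex=np.array([.9924,.1227,0]);ey=np.array([-.1227,.9924,0])
print("to corner",(C-H)@ex,(C-H)@ey, "slope toolx",R[2,0])
E
```

```text
[ 0.55728888 -0.17126329  0.0838043 ] [ 9.98049375e-01  6.23996915e-02 -1.86125140e-03  5.09542425e-04] [-9.53797656 -1.19731425 10.06063388] [-0.32353026  1.60626995 -0.03640427]
to corner 0.004185231073121461 0.0006437360320362575 slope toolx -0.0037788321797487647
```

Emit:
{"fn": "drive_tool", "kwargs": {"moves": [[[0, 0, 0], [0.001, 0, 0], 0.0], [[0, 0, 0], [0.001, 0, 0], 0.0], [[0, 0, 0], [0, 0, 0], 0.0]]}}

```text
time: 11.18
eef_pos: [0.5593, -0.171, 0.0838]
tcp_rot: [0.998, 0.062, -0.002, 0.0]
contact_force: [-8.9, -0.6, 10.2]
opening: 0.103
finger_force: 80.5
```

Emit:
{"fn": "drive_tool", "kwargs": {"moves": [[[0, 0, 0], [0.001, 0, 0], 0.0], [[0, 0, 0], [0, 0, 0], 0.0]]}}

```text
time: 11.42
eef_pos: [0.5601, -0.1709, 0.0838]
tcp_rot: [0.998, 0.062, -0.002, 0.0]
contact_force: [-8.0, -1.9, 9.2]
opening: 0.108
finger_force: 80.6
```

Emit:
{"fn": "drive_tool", "kwargs": {"moves": [[[0, 0, 0], [0.001, 0, 0], 0.0], [[0, 0, 0], [0, 0, 0], 0.0]]}}

```text
time: 11.68
eef_pos: [0.5609, -0.1708, 0.0838]
tcp_rot: [0.998, 0.062, -0.002, 0.0]
contact_force: [-9.5, -1.3, 10.0]
opening: 0.107
finger_force: 80.6
```

```bash
python3 - <<'E'
from h import *
s=ctrl.get_state();print(s["eef_pos"],s["tcp_rot"],s["contact_force"],s["wrist_torque"])
R=Ro.from_quat(s["tcp_rot"]).as_matrix();H=s["eef_pos"]+R@[.0215,0,.0537];C=np.array([.5825,-.1675,.03]);ex=np.array([.9924,.1227,0]);ey=np.array([-.1227,.9924,0])
print("to corner",(C-H)@ex,(C-H)@ey, "slope toolx",R[2,0])
c=cam("wrist");cv2.imwrite("pics/w5.png",cv2.resize(c["image"][60:384,120:400],None,fx=1.85,fy=1.85,interpolation=cv2.INTER_CUBIC)[:,:,::-1])
E
```

```text
[ 0.56094257 -0.17078409  0.08378024] [ 9.98052892e-01  6.23339802e-02 -2.17644384e-03  4.02416158e-04] [-9.52524269 -1.28962509  9.95657224] [-0.18120247  1.53584109 -0.03914108]
to corner 0.0005336594746281843 0.0006057553774862763 slope toolx -0.004394580539307394
```

View pics/w5.png

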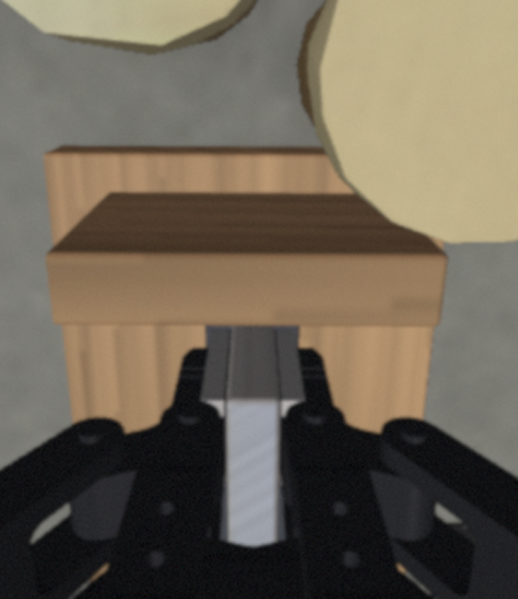

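The crop shows the blade against the upright's inner top edge (row 324), midway across it. No rise in force yet, so I go on in sub-millimetre steps until the heel meets the corner.

Emit:
{"fn": "drive_tool", "kwargs": {"moves": [[[0, 0, 0], [0.0005, 0, 0], 0.0], [[0, 0, 0], [0, 0, 0], 0.0]]}}

```text
time: 11.98
eef_pos: [0.5612, -0.1708, 0.0838]
tcp_rot: [0.998, 0.062, -0.003, 0.0]
contact_force: [-10.2, -1.0, 9.0]
opening: 0.102
finger_force: 80.6
```

Emit:
{"fn": "drive_tool", "kwargs": {"moves": [[[0, 0, 0], [0.0005, 0, 0], 0.0], [[0, 0, 0], [0, 0, 0], 0.0]]}}

```text
time: 12.22
eef_pos: [0.5617, -0.1707, 0.0838]
tcp_rot: [0.998, 0.062, -0.002, 0.0]
contact_force: [-9.3, -1.4, 10.1]
opening: 0.108
finger_force: 80.6
```

Emit:
{"fn": "drive_tool", "kwargs": {"moves": [[[0, 0, 0], [0.0005, 0, 0], 0.0], [[0, 0, 0], [0, 0, 0], 0.0]]}}

```text
time: 12.48
eef_pos: [0.5618, -0.1707, 0.0838]
tcp_rot: [0.998, 0.062, -0.003, 0.0]
contact_force: [-11.1, -1.1, 11.5]
opening: 0.108
finger_force: 80.7
```

```bash
cat > chk.py <<'E'
from h import *
s=ctrl.get_state();print(s["time"],s["eef_pos"],s["contact_force"],s["wrist_torque"])
R=Ro.from_quat(s["tcp_rot"]).as_matrix();H=s["eef_pos"]+R@[.0215,0,.0537];C=np.array([.5825,-.1675,.03]);ex=np.array([.9924,.1227,0]);ey=np.array([-.1227,.9924,0])
print("to corner",(C-H)@ex,(C-H)@ey, "slope toolx",R[2,0],"tooly",R[2,1])
c=cam("wrist");im=c["image"].astype(int);V=[]
for u in(160,175,190,325,335,345):  # shade step front face/board along column near upright's inner top edge
    g=cv2.GaussianBlur(im[:,u-3:u+4].mean((1,2)).astype(np.float32),(1,5),0).ravel();d=np.abs(np.diff(g));e=[r for r in range(185,260) if d[r]==d[max(0,r-4):r+5].max() and d[r]>3];V.append(e)
    print(u,[(r,round((onz(c,u,r+1,.09)-C)@ex*1e3,1)) for r in e])
E
python3 chk.py
```

```text
12.475 [ 0.56183532 -0.1706988   0.08380849] [-11.0803572   -1.14435148  11.52177194] [-0.29058401  1.80983657 -0.01154917]
to corner -0.00026388885772940187 0.0006100710612592004 slope toolx -0.006231568923903935 tooly 0.0002463638566007292
160 [(195, np.float64(18.8)), (235, np.float64(0.8))]
175 [(195, np.float64(18.8)), (235, np.float64(0.8))]
190 [(196, np.float64(18.4))]
325 [(197, np.float64(18.2)), (236, np.float64(0.6))]
335 [(197, np.float64(18.2)), (236, np.float64(0.6))]
345 [(187, np.float64(22.5)), (197, np.float64(18.2)), (236, np.float64(0.6))]
```

Emit:
{"fn": "drive_tool", "kwargs": {"moves": [[[0, 0.004, 0], [0, 0, 0], 0.0], [[0, 0.004, 0], [0, 0, 0], 0.0], [[0, 0, 0], [0, 0, 0], 0.0]]}}

```text
time: 12.9
eef_pos: [0.5616, -0.1707, 0.0837]
tcp_rot: [0.998, 0.063, 0.001, 0.0]
contact_force: [-11.1, -2.4, 11.8]
opening: 0.108
finger_force: 80.9
```

```bash
python3 chk.py
```

```text
12.9 [ 0.56157189 -0.17068536  0.08372486] [-11.12598859  -2.38725271  11.848673  ] [-0.33112256  2.00009864 -0.01426316]
to corner -0.00039932842576801325 0.0005553819019112362 slope toolx 0.001121188237214793 tooly 0.00014293040084620078
160 [(195, np.float64(18.4)), (235, np.float64(0.4))]
175 [(195, np.float64(18.4)), (235, np.float64(0.5))]
190 [(195, np.float64(18.5)), (235, np.float64(0.5))]
325 [(196, np.float64(18.2)), (236, np.float64(0.2))]
335 [(196, np.float64(18.3)), (236, np.float64(0.3))]
345 [(186, np.float64(22.5)), (196, np.float64(18.3)), (236, np.float64(0.3))]
```

Emit:
{"fn": "drive_tool", "kwargs": {"moves": [[[0, 0, 0], [0.0005, 0, 0], 0.0], [[0, 0, 0], [0, 0, 0], 0.0]]}}

```text
time: 13.2
eef_pos: [0.5617, -0.1707, 0.0837]
tcp_rot: [0.998, 0.063, -0.0, 0.0]
contact_force: [-12.3, -2.4, 12.7]
opening: 0.106
finger_force: 81.1
```

Emit:
{"fn": "drive_tool", "kwargs": {"moves": [[[0, 0, 0], [0.0005, 0, 0], 0.0], [[0, 0, 0], [0, 0, 0], 0.0]]}}

```text
time: 13.45
eef_pos: [0.5618, -0.1707, 0.0838]
tcp_rot: [0.998, 0.063, -0.001, -0.0]
contact_force: [-14.5, -2.3, 13.7]
opening: 0.105
finger_force: 81.2
```

```bash
python3 chk.py
```

```text
13.45 [ 0.56178629 -0.17071675  0.08379789] [-14.4828442   -2.34468517  13.65317965] [-0.49162059  2.43653457 -0.03060806]
to corner -0.00047197552119527993 0.0005888660878850272 slope toolx -0.0014153154718292505 tooly -0.00015577541803830965
160 [(195, np.float64(18.6)), (235, np.float64(0.6))]
175 [(195, np.float64(18.6)), (235, np.float64(0.6))]
190 [(196, np.float64(18.2)), (235, np.float64(0.7))]
325 [(196, np.float64(18.5)), (236, np.float64(0.5))]
335 [(197, np.float64(18.1)), (236, np.float64(0.5))]
345 [(186, np.float64(22.8)), (197, np.float64(18.1)), (236, np.float64(0.5))]
```

Emit:
{"fn": "drive_tool", "kwargs": {"moves": [[[0, 0.002, 0], [-0.0003, 0, 0], 0.0], [[0, 0.001, 0], [-0.0003, 0, 0], 0.0], [[0, 0, 0], [0, 0, 0], 0.0], [[0, 0, 0], [0, 0, 0], 0.0]]}}

```text
time: 14.0
eef_pos: [0.5616, -0.1707, 0.0837]
tcp_rot: [0.998, 0.063, 0.001, -0.0]
contact_force: [-13.4, -1.6, 12.5]
opening: 0.109
finger_force: 81.0
```

```bash
python3 chk.py; python3 - <<'E'
from h import *
c=cam("wrist");cv2.imwrite("pics/w6.png",cv2.resize(c["image"][60:384,120:400],None,fx=1.85,fy=1.85,interpolation=cv2.INTER_CUBIC)[:,:,::-1])
s=ctrl.get_state();R=Ro.from_quat(s["tcp_rot"]).as_matrix()
for x in(60,20): print(proj(c,s["eef_pos"]+R@np.array([(x-38.5)/1000,0,.0537-.09])))
E
```

```text
14.0 [ 0.56157325 -0.17068646  0.08369433] [-13.40773421  -1.57103001  12.46514635] [-0.44293204  2.2376512  -0.0545831 ]
to corner -0.0004905743260057008 0.0005411086827679275 slope toolx 0.0027998033156149305 tooly -7.311924182855915e-05
160 [(195, np.float64(18.4)), (235, np.float64(0.4))]
175 [(195, np.float64(18.4)), (235, np.float64(0.4))]
190 [(195, np.float64(18.4)), (235, np.float64(0.4))]
325 [(196, np.float64(18.2)), (236, np.float64(0.2))]
335 [(196, np.float64(18.2)), (236, np.float64(0.2))]
345 [(186, np.float64(22.5)), (197, np.float64(17.8)), (236, np.float64(0.3))]
[254.04427505 276.66358816]
[254.06532633 369.31924312]
```

View pics/w6.png

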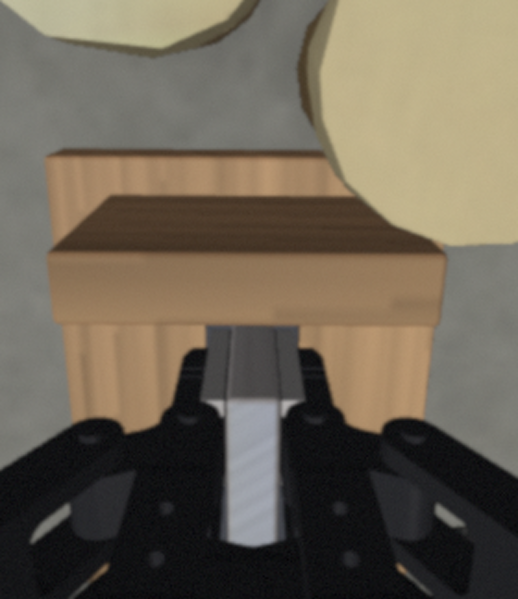

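The crop shows the blade against the upright's inner face, midway across, with the top edge now directly above the corner (0.3 mm off). The square is straight in the jaws and level, and pressed in with about 13 N, so I hand it in.

```bash
python3 -c "
from plant import ctrl
print(ctrl.sign_off())"
```

```text
the job is handed in; nothing more can be done
None
```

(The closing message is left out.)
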